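# Level the resin curing board

## Robot

A 6-joint arm with a two-finger parallel gripper is mounted at the origin on the work surface. World frame = base frame: x ahead of the robot, y to its left, z up, the work surface at z = 0. Lengths are in m, angles in rad, forces in N, time in s.
With the tool pointing down it reaches from about 0.4 to 0.825 m from the base axis. Payload 7 kg.
Tool frame: the origin (TCP) lies on the centre line of the jaws, within the pads' length; the fingertips stand 22 mm ahead of it and the grasp point (between the pads) lies 3 mm ahead of it; z points along the fingers, y is the direction in which the jaws open and shut (so a half turn about z gives the same grasp; the last joint's range is limited). The gripper opens to 88 mm and grips with 3 to 60 N. Pads are 19 mm wide; open, the fingers measure 130 mm over their backs; the gripper's body (78 mm by 193 mm) begins 47 mm behind the grasp point.
Start: joints at [-0.9, 0.359, 0.012, 0, -1.224, -0.288], TCP at [0.252, -0.626, 0.213] pointing down, gripper open.
Joint ranges: [-3.07, 3.07], [-1.43, 2.12], [-1.02, 1.25], [-3.03, 1.67], [-3.05, -0], [-3.03, 3.03]. Speed limits (rad/s): [2.39, 2.39, 3.01, 3.14, 3.14, 3.14].

## Interface

Orientations are given as [roll, pitch, yaw] about the fixed x, y, z axes, in that order (R = Rz(yaw) Ry(pitch) Rx(roll)).
In Python, from station import arm gives the robot as it stands. The module is installed in compiled form; this text tells all that it offers.
- The arm moves only by the tool arm_command, never from a script. Its argument "motion" is a list of rows, each a list of 3 entries, a list of its own where there are three numbers: the shift along the tool's x, y, z in mm, then the turn, a rotation vector about the tool's x, y, z in degrees, then the opening, from 0 (shut) to 1 (fully open). In form: [[[tx, ty, tz], [wx, wy, wz], grip], ...]. A call has 1 to 20 rows; each row shifts and turns the commanded pose from where the row before left it, along the tool's axes as they then stand; what a row does not reach is not made up. A row lasts 1/12 s, in which the tool goes at most 41.7 mm and 7.16 degrees, less where a joint would pass 70% of its speed; a pose out of reach is approached as far as the arm can. A call is refused whole if a number of a shift passes 41.7 or a number of a turn 7.16, either way. A call with a gripper value outside its range is refused whole. The fingers move at their own pace and stop on an object; "newtons" is the grip in N (left out, the last holds). Time passes only in rows, so rows that do not move let the fingers close. It gives the time, the measured TCP pose, the force and the opening at its end, in the units of the state.
- arm.get_state(): the state, without advancing time (a new reading comes with each control period).
- arm.grab_frame(name): name is "scene" or "top"; returns the picture (420x560x3 uint8, red, green, blue); there is no depth.
- arm.camera_info(name): a dict with "fov_y" (degrees; the focal length in pixels is half the picture's height over the tangent of half this angle, whatever the lens; pixels are square), "cx", "cy" (the principal point, pixels), "view" (4x4, takes a point from world to camera coordinates). Camera axes: x right, y down, z forward; pixel columns grow to the right and rows downward; lengths in m; the calibration is good to about 2 mm. A picture is of the moment at which its call begins. camera_info takes no time and is no camera call.
- arm.job_done(): hands the job in, once; it reports no verdict.
The state is a dict: "t": time; "q": joint angles; "qd": joint speeds; "joint_efforts": joint torques, N m; "eef_pos": TCP position; "ee_rot": TCP orientation; "force": force on the tool from outside, world axes, zero at the start; "moment": the same for the moment, N m; "width": finger opening in m.
Only numpy, scipy, OpenCV 4.12 (cv2) and the standard library are available. Lean on these libraries where they do the work, as an engineer would, in place of code of your own. Each camera call takes 0.05 s, during which the arm holds its last target. There are 200 camera calls.

## Task

The white resin curing board is out of level. Lay the little spirit level flat in the clear lane down the middle of the board, lengthwise from front to back, and press it down firmly so that it beds flat; then take the round black knob of the levelling screw at the front of the board and, keeping its foot planted on the bench, turn it until the bubble sits between the two lines. Finish while still holding the knob and pressing it firmly down (about 10 N), with the bubble centred, so that I can run up the lock nut; do not shift the board or disturb anything else.

Things in the scene. Friction and masses are not known exactly. Their poses are not given: they have to be found in the camera images.
- board: curing board, white faced plywood 320 x 280 x 12 mm, loose on two rubber feet at the rear and a levelling screw at the front. Origin: mid-plan, 48 mm below the top face; x from the front (screw, robot side) to the rear, y left, z out of the top face. Screw axis at x = -130 mm, y = 0; rear feet at x = +120 mm, so it tips about a line 250 mm behind the screw. Starts 0.012 to 0.034 rad low at the front
- lane (a point): point on the board's top face, 30 mm behind its centre, in the middle of the clear lane between tray and mould (about 120 mm wide); a good place for the middle of the spirit level, its length along the board's x; axes as the board's. Within 40 mm of it along the lane and 30 mm across will do
- knob_grip (a point): centre of the levelling screw's knob: a black fluted round knob 34 mm across, 24 mm tall, top 96 mm above the bench; 24 mm or more of bare screw between it and the board. z up, x and y turn with it. The knob keeps its height; the board climbs on the screw: clockwise from above raises the board's front 10 mm a turn. Friction 0.04 N m; it stays where it is left; over half a turn to spare past level
- level: spirit level: aluminium bar with black end caps, 130 mm long (x), 22 mm wide (y), 40 mm tall (z), 0.2 kg, on its base on the red felt. Origin: centre of its underside. A green vial of 16 mm diameter lies lengthwise in its top, read from above, with two black rings 19 mm apart and a pale bubble 14 mm long. Either end may point to the rear
- bubble (a joint): place of the bubble on the arc of the vial (radius 400 mm), as an angle in rad: 0 in the middle, positive towards the level's own +x end. It swims to the higher end, so once settled (about 1 s) it equals the slope along the level; 0.00625 rad is 2.5 mm of travel. Between the lines means within 0.00625 of 0; it stops at 0.035 (14 mm)
- bezel_tray: shallow steel tray 110 x 60 x 12 mm with brass bezels, loose on the left of the board; leave it. Origin: centre of its underside
- mould: grey mould slab 110 x 60 x 14 mm with three round hollows, loose on the right of the board; leave it. Origin: centre of its underside
- spool_big: thread spool 40 mm across, 58 mm tall, standing on the felt near the level; leave it. Origin: centre of its underside
- spool_slim: thread spool 30 mm across, 70 mm tall, standing behind the board; leave it
- bead_dish: white dish of beads, 92 mm across, 22 mm tall, on the felt; leave it
- bead_jar: jar of beads, 52 mm across, 62 mm tall; leave it
- mixing_cup: clear cup, 60 mm across, 62 mm tall, right of the board; leave it
- pliers: pliers lying right of the robot, 120 mm long, 12 mm tall; leave them
- knob: the same knob as a body, turning on top of the levelling screw; origin: centre of its underside, 12 mm below the grip point; z up
- foot: rubber swivel foot of the levelling screw, 24 mm across, standing on the bench below the knob. Origin: centre of its sole. With nobody leaning on the knob it bears about 5 N on the bench; lean on the knob with about 10 N more (firm, not hard)
Things that resemble listed ones, but are neither listed nor needed, are in the scene too. Several things look just like the level: the one meant starts farthest from the robot's base.

How it is judged:
By the outcome, as a careful person would: the job done as asked, in the order asked, and still so for the second after the job is handed in, while the arm keeps its last pose, push and grip.
It also fails if it takes over 72 s, if anything falls off the work surface, if the arm or the gripper's body presses on something with over 40 N, if the wrist force passes 120 N, or if a joint passes its speed limit or range.

## Working session

There is one attempt and no reset: what is moved stays moved. The work goes in short steps, Python scripts to look and compute and a tool call to move; the robot and the scene stay as the last step left them, time stands still between calls to the robot, and variables do not carry over. Pictures are saved under pics/ and viewed, on a budget of 10 in all, crops included, one or two more only if the job needs it, and the job is handed in when it is done.

Besides the shell and the picture viewer there is one more tool, called after ">>>" as a command line: name --argument value ..., lists and objects as JSON in quotes. arm_command: Moves the arm, as the interface text tells. Its arguments: {"type":"object","properties":{"motion":{"type":"array","items":{"type":"array"}},"newtons":{"type":"number"}},"required":["motion"]}

```bash
mkdir -p pics
cat > h.py <<'E'
import numpy as np, cv2
from station import arm
def cam(n):
    i=arm.camera_info(n); V=np.array(i['view']); f=210/np.tan(np.radians(i['fov_y'])/2); return V,f,i['cx'],i['cy']
def ray(n,u,v,z):
    V,f,cx,cy=cam(n); R=V[:3,:3]; o=-R.T@V[:3,3]; d=R.T@np.array([(u-cx)/f,(v-cy)/f,1]); return o+d*(z-o[2])/d[2]
def proj(n,p):
    V,f,cx,cy=cam(n); c=V[:3,:3]@np.array(p)+V[:3,3]; return c[0]/c[2]*f+cx,c[1]/c[2]*f+cy
def grab(n,name=None):
    im=cv2.cvtColor(arm.grab_frame(n),cv2.COLOR_RGB2BGR)
    if name: cv2.imwrite('pics/'+name,im)
    return im
E
python3 - <<'E'
from h import *
for n in('scene','top'):
    grab(n,n+'0.png'); V,f,cx,cy=cam(n); print(n,f,cx,cy,-V[:3,:3].T@V[:3,3],V[:3,:3].round(3).tolist())
print(arm.get_state())
E
```

```text
scene 456.24347993244515 286.83780746898736 205.30055680459813 [ 0.82432089 -0.50358696  0.89539241] [[0.861, 0.508, 0.004], [0.439, -0.739, -0.511], [-0.256, 0.442, -0.86]]
top 430.21347239364064 277.1338458341978 211.50382636451198 [4.12264501e-01 5.26593444e-04 9.79188021e-01] [[0.014, -1.0, -0.017], [-0.997, -0.012, -0.081], [0.08, 0.019, -0.997]]
{'t': 0.1, 'q': array([-8.99908864e-01,  3.59338766e-01,  1.11488292e-02, -3.05844349e-04,
       -1.22408316e+00, -2.88088850e-01]), 'qd': array([ 0.00036819, -0.0015841 ,  0.00324967,  0.00159594,  0.00135004,
       -0.00237006]), 'joint_efforts': array([-1.37335312e-03, -5.84163773e+01,  2.93752527e+01,  7.01563731e+00,
        1.01643489e-02, -5.65713526e-05]), 'eef_pos': array([ 0.25192211, -0.6257395 ,  0.21260095]), 'ee_rot': array([ 3.14009505e+00, -1.43941175e-04, -2.75889807e+00]), 'force': array([-0.2793886 ,  0.62459105, -0.09156629]), 'moment': array([-0.00338705,  0.00515129, -0.05542747]), 'width': 0.08743684290942141}
```

View pics/top0.png

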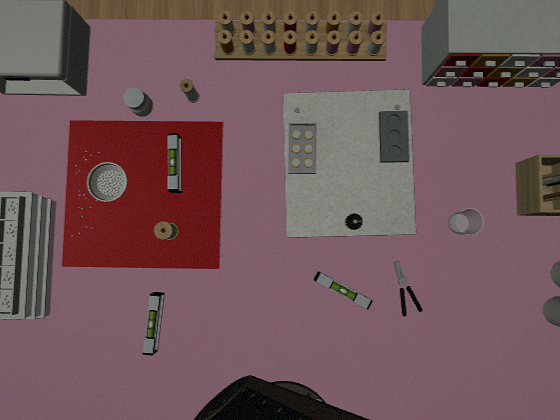

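View pics/scene0.png

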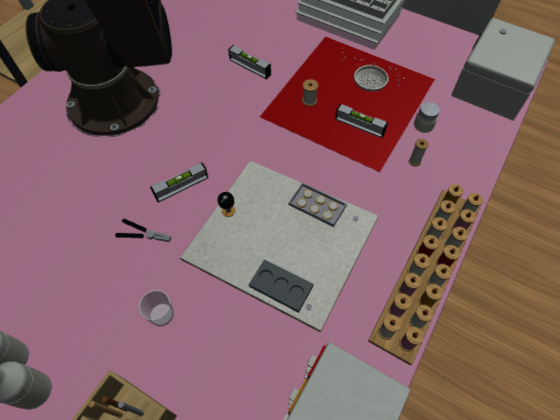

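Candidates that look like the level (top image): (174,163) on the felt, (153,323) and (343,290). The felt one, which is farthest from the base, is the one meant. I'll check that with numbers and a close crop.

Run:
```python
from h import *
for u,v in((174,163),(153,323),(343,290)):
    p=ray('top',u,v,.04); print('cand',p.round(3),np.hypot(*p[:2]).round(3))
im=cv2.imread('pics/top0.png'); hsv=cv2.cvtColor(im,cv2.COLOR_BGR2HSV)
# level vial green
g=cv2.inRange(hsv,(28,90,50),(60,255,255))
n,l,s,c=cv2.connectedComponentsWithStats(g)
for k in range(1,n):
    if s[k,4]>40: print('green',s[k],c[k].round(1),ray('top',*c[k],.036).round(4))
# level body non-red in felt box
m=cv2.inRange(hsv,(0,150,60),(10,255,255))|cv2.inRange(hsv,(170,150,60),(180,255,255))
sub=np.zeros_like(m); sub[125:200,158:192]=cv2.bitwise_not(m)[125:200,158:192]
cs,_=cv2.findContours(sub,0,1); cc=max(cs,key=cv2.contourArea); r=cv2.minAreaRect(cc); b=cv2.boxPoints(r)
print('lvl',r,[ray('top',*p,.04)[:2].round(4) for p in b])
# board outline
w=cv2.inRange(hsv,(0,0,90),(180,55,255)); w[:80]=0; w[250:]=0; w[:,:270]=0; w[:,430:]=0
cs,_=cv2.findContours(w,0,1); cc=max(cs,key=cv2.contourArea); r=cv2.minAreaRect(cc); b=cv2.boxPoints(r)
print('board',r,[ray('top',*p,.045)[:2].round(4) for p in b])
ap=cv2.approxPolyDP(cc,12,True)[:,0]; print('poly',ap.tolist(),[ray('top',*p,.045)[:2].round(4).tolist() for p in ap])
# knob dark
d=cv2.inRange(hsv,(0,0,0),(180,255,50)); d[:205]=0;d[240:]=0;d[:,:335]=0;d[:,375:]=0
cs,_=cv2.findContours(d,0,1); cc=max(cs,key=cv2.contourArea);(x,y),rr=cv2.minEnclosingCircle(cc); print('knob',x,y,rr,ray('top',x,y,.096).round(4))
a=cv2.resize(im[115:205,140:210],None,fx=5,fy=5,interpolation=2); c2=cv2.resize(im[200:245,330:380],None,fx=8,fy=8,interpolation=2)
H=np.zeros((450,760,3),np.uint8);H[:,:350]=a;H[:360,355:755]=c2;cv2.imwrite('pics/c1.png',H)
# felt corners
cs,_=cv2.findContours(m,0,1);cc=max(cs,key=cv2.contourArea);r=cv2.boxPoints(cv2.minAreaRect(cc));print('felt',[ray('top',*p,.003)[:2].round(3).tolist() for p in r])
```

```text
cand [0.593 0.248 0.04 ] 0.643
cand [0.244 0.282 0.04 ] 0.373
cand [ 0.32  -0.126  0.04 ] 0.344
green [170 150   5  12  47] [172.  154.5] [0.6132 0.2546 0.036 ]
green [170 163   6  11  46] [172.1 168.8] [0.5808 0.2534 0.036 ]
green [331 282  25  18 142] [342.9 290.4] [ 0.319  -0.1266  0.036 ]
green [147 311   8  26 119] [150.4 323.8] [0.2411 0.2891 0.036 ]
lvl ((174.0, 162.5), (59.0, 14.0), 90.0) [array([0.6609, 0.2664]), array([0.6612, 0.235 ]), array([0.5286, 0.2308]), array([0.5283, 0.2619])]
board ((348.5683288574219, 163.2554931640625), (145.44837951660156, 129.607177734375), 88.26429748535156) [array([0.7537, 0.0116]), array([ 0.7648, -0.2756]), array([ 0.4427, -0.2814]), array([ 0.4305, -0.0021])]
poly [[409, 89], [282, 94], [287, 237], [415, 234]] [[0.7639, -0.2708], [0.7504, 0.0107], [0.4325, -0.0042], [0.4426, -0.2802]]
knob 353.54510498046875 221.04135131835938 8.139744758605957 [ 0.4659 -0.14    0.096 ]
felt [[0.361, 0.506], [0.704, 0.516], [0.698, 0.149], [0.357, 0.149]]
```

View pics/c1.png

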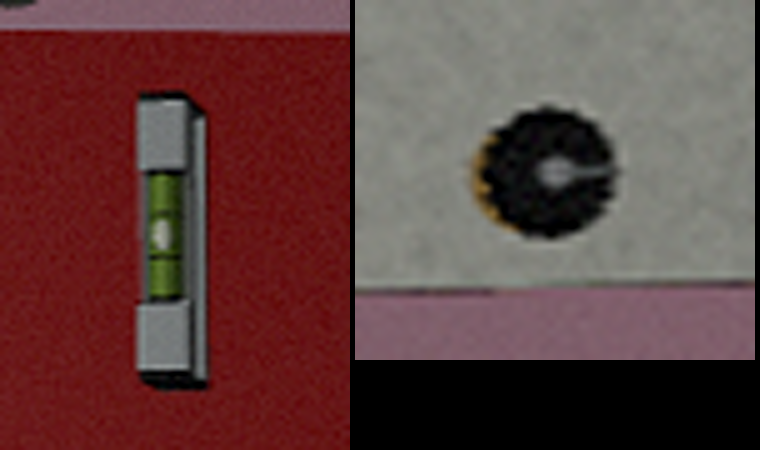

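The crop shows the felt level, with its top centre near (172.5,162) and its bubble centred. It also shows the knob at (353.5,221) with a pale index mark. All sizes agree: the level is about 132 mm long, the board about 318 x 280, and the knob lies where the board's pose predicts. I'll turn the wrist first, then travel.

>>> arm_command --motion '[[[0,0,0],[0,0,-7],1],[[0,0,0],[0,0,-7],1],[[0,0,0],[0,0,-7],1],[[0,0,0],[0,0,-7],1],[[0,0,0],[0,0,-7],1],[[0,0,0],[0,0,-7],1],[[0,0,0],[0,0,-7],1],[[0,0,0],[0,0,-7],1],[[0,0,0],[0,0,-7],1],[[0,0,0],[0,0,-7],1],[[0,0,0],[0,0,-7],1],[[0,0,0],[0,0,-7],1],[[0,0,0],[0,0,-7],1],[[0,0,0],[0,0,-7],1],[[0,0,0],[0,0,-7],1],[[0,0,0],[0,0,-7],1],[[0,0,0],[0,0,-7],1],[[0,0,0],[0,0,-7],1],[[0,0,0],[0,0,-7],1],[[0,0,0],[0,0,-7],1]]'

```text
t: 1.77
eef_pos: [0.252, -0.6259, 0.2129]
ee_rot: [-3.141, 0.001, -0.309]
force: [-0.1, 0.8, 0.6]
width: 0.0875
```

>>> arm_command --motion '[[[0,0,0],[0,0,-7],1],[[0,0,0],[0,0,-7],1],[[0,0,0],[0,0,-6],1],[[16,-36,0],[0,0,0],1],[[16,-36,0],[0,0,0],1],[[16,-36,0],[0,0,0],1],[[16,-36,0],[0,0,0],1],[[16,-36,0],[0,0,0],1],[[16,-36,0],[0,0,0],1],[[16,-36,0],[0,0,0],1],[[16,-36,0],[0,0,0],1],[[16,-36,0],[0,0,0],1],[[16,-36,0],[0,0,0],1],[[16,-36,0],[0,0,0],1],[[16,-36,0],[0,0,0],1],[[16,-36,0],[0,0,0],1],[[16,-36,0],[0,0,0],1],[[16,-36,0],[0,0,0],1],[[16,-36,0],[0,0,0],1],[[16,-36,0],[0,0,0],1]]'

```text
t: 3.43
eef_pos: [0.5033, -0.0033, 0.2135]
ee_rot: [-3.141, -0.0, 0.034]
force: [0.8, -0.8, -1.0]
width: 0.0877
```

>>> arm_command --motion '[[[14,-36,0],[0,0,0],1],[[14,-36,0],[0,0,0],1],[[14,-36,0],[0,0,0],1],[[14,-36,0],[0,0,0],1],[[14,-36,0],[0,0,0],1],[[14,-36,0],[0,0,0],1],[[14,-36,0],[0,0,0],1],[[0,0,20],[0,0,0],1],[[0,0,30],[0,0,0],1],[[0,0,30],[0,0,0],1],[[0,0,20],[0,0,0],1],[[0,0,0],[0,0,0],1]]'

```text
t: 4.43
eef_pos: [0.5897, 0.2482, 0.108]
ee_rot: [3.137, 0.008, 0.033]
force: [-0.8, -0.4, -1.1]
width: 0.0877
```

Run:
```python
from h import *
im=grab('scene'); s=arm.get_state(); print(s['eef_pos'],s['ee_rot'],s['q'])
p=s['eef_pos']
hsv=cv2.cvtColor(im,cv2.COLOR_BGR2HSV)
c=im[40:180,290:430].copy(); c=cv2.resize(c,None,fx=4,fy=4,interpolation=2)
for z in(.04,.1):
    u,v=proj('scene',(p[0],p[1],z)); cv2.circle(c,(int((u-290)*4),int((v-40)*4)),4,(255,0,0),-1)
cv2.imwrite('pics/c2.png',c)
```

```text
[0.5912623  0.2488213  0.11092342] [3.13843794 0.00450297 0.03360641] [ 7.01771499e-01  3.86080292e-01 -1.93752675e-01 -3.73367901e-04
 -9.96452527e-01  9.02842043e-01]
```

View pics/c2.png

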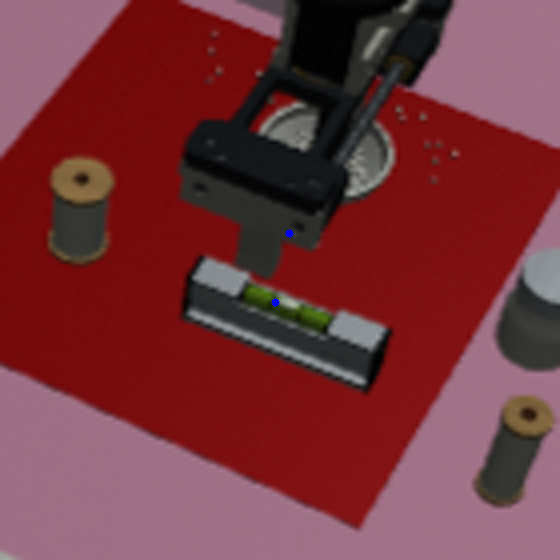

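The crop shows the gripper above the level. The TCP projected at 40 mm height lands at crop (275,302) and the bubble is at (288,303), so I'm about 4 mm short along x.

>>> arm_command --motion '[[[4,-2,25],[0,0,0],1],[[0,0,25],[0,0,0],1],[[0,0,18],[0,0,0],1],[[0,0,8],[0,0,0],1],[[0,0,0],[0,0,0],1],[[0,0,0],[0,0,0],0],[[0,0,0],[0,0,0],0],[[0,0,0],[0,0,0],0],[[0,0,0],[0,0,0],0],[[0,0,0],[0,0,0],0],[[0,0,0],[0,0,0],0],[[0,0,0],[0,0,0],0],[[0,0,0],[0,0,0],0],[[0,0,0],[0,0,0],0]]' --newtons 25

```text
t: 5.65
eef_pos: [0.5967, 0.252, 0.0375]
ee_rot: [3.142, 0.0, 0.034]
force: [-0.7, 0.3, -0.4]
width: 0.0333
```

>>> arm_command --motion '[[[0,0,0],[0,0,0],0],[[0,0,0],[0,0,0],0],[[0,0,0],[0,0,0],0],[[0,0,0],[0,0,0],0],[[0,0,0],[0,0,0],0],[[0,0,0],[0,0,0],0]]'

```text
t: 6.15
eef_pos: [0.5967, 0.252, 0.0374]
ee_rot: [-3.142, 0.0, 0.034]
force: [1.1, -0.3, -0.7]
width: 0.0004
```

Run:
```python
from h import *
im=grab('scene'); a=cv2.resize(im[70:160,300:420],None,fx=4,fy=4,interpolation=2)
t=grab('top'); b=cv2.resize(t[115:205,130:220],None,fx=4,fy=4,interpolation=2)
H=np.zeros((365,800,3),np.uint8);H[:360,:400]=a[:,:400];H[:360,410:770]=b;cv2.imwrite('pics/c3.png',H)
```

```text
(no output)
```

View pics/c3.png

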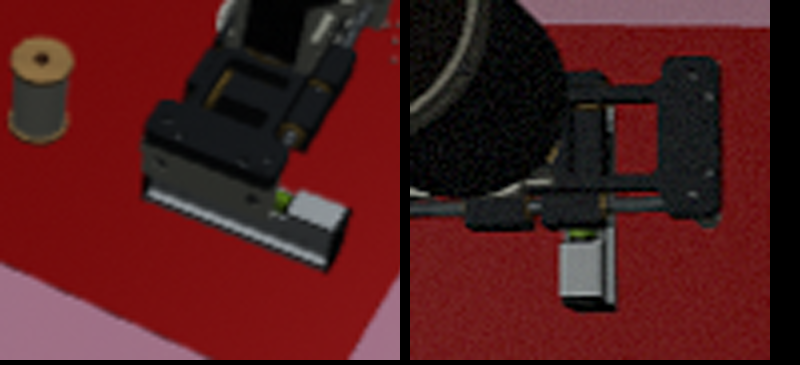

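Run:
```python
from h import *
s=arm.get_state(); print(s['width'],s['eef_pos'],s['force'],s['moment'])
f=lambda q:((q[0]-290)*4,(q[1]-40)*4)
for y in(.205,.249,.293): print('open tip c2',y,np.round(f(proj('scene',(.591,y,.089)))),'root',np.round(f(proj('scene',(.591,y,.13)))))
g=lambda q:((q[0]-300)*4,(q[1]-70)*4)
for y in(.23,.241,.252,.263): print('c3',y,np.round(g(proj('scene',(.597,y,.0155)))),np.round(g(proj('scene',(.597,y,.08)))))
h=lambda q:((q[0]-130)*4+410,(q[1]-115)*4)
print('top tcp',h(proj('top',(.597,.252,.08))),h(proj('top',(.597,.252-.065,.08))))
```

```text
0.0005872292724942548 [0.5966672  0.25199046 0.03745773] [-0.56838298  0.45386436  0.26261495] [-0.15596603  0.18554024 -0.0305509 ]
open tip c2 0.205 [254. 295.] root [263. 245.]
open tip c2 0.249 [287. 246.] root [297. 196.]
open tip c2 0.293 [318. 200.] root [329. 149.]
c3 0.23 [225. 233.] [240. 161.]
c3 0.241 [233. 221.] [248. 150.]
c3 0.252 [240. 210.] [256. 138.]
c3 0.263 [248. 198.] [264. 126.]
top tcp (np.float64(560.3841960631954), np.float64(170.47216828033459)) (np.float64(682.097972741693), np.float64(171.69617650045666))
```

Run:
```python
from h import *
for n,c,off in(('scene',[(145,198),(325,268),(348,212),(290,190)],(300,70)),('top',[(560,240),(602,225),(560,300),(615,300),(602,295)],(130-410/4,115))):
  for u,v in c:
    print(n,u,v,[ray(n,u/4+off[0],v/4+off[1],z)[:2].round(3).tolist() for z in(.003,.043)])
```

```text
scene 145 198 [[0.537, 0.24], [0.55, 0.207]]
scene 325 268 [[0.66, 0.247], [0.668, 0.213]]
scene 348 212 [[0.654, 0.296], [0.661, 0.26]]
scene 290 190 [[0.614, 0.294], [0.623, 0.258]]
top 560 240 [[0.572, 0.272], [0.566, 0.261]]
top 602 225 [[0.581, 0.248], [0.574, 0.238]]
top 560 300 [[0.537, 0.271], [0.532, 0.26]]
top 615 300 [[0.538, 0.239], [0.533, 0.23]]
top 602 295 [[0.541, 0.247], [0.535, 0.237]]
```

>>> arm_command --motion '[[[0,0,-15],[0,0,0],0],[[0,0,-25],[0,0,0],0],[[0,0,-15],[0,0,0],0],[[0,0,0],[0,0,0],0],[[0,0,0],[0,0,0],0]]'

```text
t: 6.67
eef_pos: [0.5972, 0.2524, 0.0936]
ee_rot: [-3.14, -0.002, 0.034]
force: [0.6, -1.0, -0.8]
width: 0.0005
```

Run:
```python
from h import *
s=arm.get_state(); print(s['eef_pos'],s['force'],s['width'])
im=grab('scene'); a=cv2.resize(im[40:160,300:400],None,fx=4,fy=4,interpolation=2)
t=grab('top'); b=cv2.resize(t[115:205,130:220],None,fx=4,fy=4,interpolation=2)
H=np.zeros((485,780,3),np.uint8);H[:480,:400]=a;H[:360,410:770]=b;cv2.imwrite('pics/c4.png',H)
```

```text
[0.59716341 0.25241968 0.09357163] [ 0.58947382 -0.97758563 -0.75777192] 0.0005044638764974572
```

View pics/c4.png

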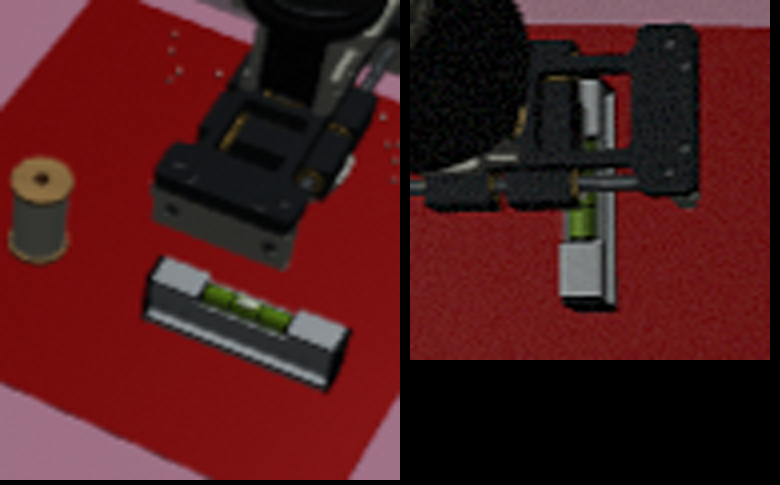

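Run:
```python
from h import *
from scipy.optimize import least_squares
def tri(a,b):
    f=lambda p:np.r_[np.subtract(proj('scene',p),a),np.subtract(proj('top',p),b)]
    r=least_squares(f,[.6,.17,.15]); return r.x.round(3),r.fun.round(1)
S=lambda u,v:(300+u/4,40+v/4); T=lambda u,v:(130+(u-410)/4,115+v/4)
print('top front',tri(S(155,188),T(697,193)))
print('top rear',tri(S(300,228),T(698,30)))
print('low front',tri(S(155,222),T(692,207)))
for y in(.155,.2524): print(y,[((q[0]-300)*4,(q[1]-40)*4) for q in [proj('scene',(.597,y,z)) for z in(.0716,.1,.1376,.16)]])
```

```text
top front (array([0.563, 0.155, 0.201]), array([-0.8,  0.2, -0.4, -0.6]))
top rear (array([0.64 , 0.157, 0.209]), array([-2.6,  0.7, -1.4, -2. ]))
low front (array([0.563, 0.164, 0.169]), array([-0.7,  0.2, -0.4, -0.5]))
0.155 [(np.float64(180.9238161291139), np.float64(375.24474107825495)), (np.float64(186.66178473745026), np.float64(342.85467754415845)), (np.float64(194.68921228061254), np.float64(297.5409252589632)), (np.float64(199.7228191306358), np.float64(269.12688942038216))]
0.2524 [(np.float64(253.87270472810997), np.float64(267.03440797949384)), (np.float64(261.03612580448316), np.float64(233.48496438896905)), (np.float64(271.0355918829464), np.float64(186.65307784229526)), (np.float64(277.2926159211145), np.float64(157.3486892303451))]
```

Run:
```python
from h import *
from scipy.optimize import least_squares
def tri(a,b):
    f=lambda p:np.r_[np.subtract(proj('scene',p),a),np.subtract(proj('top',p),b)]
    r=least_squares(f,[.6,.17,.05]); return r.x.round(3),r.fun.round(1)
im=cv2.imread('pics/scene0.png'); hsv=cv2.cvtColor(im,cv2.COLOR_BGR2HSV)
d=cv2.inRange(hsv,(0,0,0),(180,255,45)); d[:185]=0;d[215:]=0;d[:,:210]=0;d[:,245:]=0
cs,_=cv2.findContours(d,0,1);cc=max(cs,key=cv2.contourArea);print(cv2.boundingRect(cc),cv2.minEnclosingCircle(cc))
print('knob',tri(cv2.minEnclosingCircle(cc)[0],(353.5,221)))
g=cv2.inRange(hsv,(28,90,50),(60,255,255)); n,l,s,c=cv2.connectedComponentsWithStats(g)
for k in range(1,n):
    if s[k,4]>15: print(s[k],c[k].round(1))
S=lambda u,v:(300+u/4,40+v/4)
print('lvl rear end top', tri(S(333,335),(172.4,130.5+4)), 'bubble',tri(S(247,303),(172.3,161.5)))
print(arm.get_state()['q'])
```

```text
(218, 192, 16, 20) ((226.0, 201.5), 9.962529182434082)
knob (array([ 0.467, -0.142,  0.081]), array([-0.2,  0. , -0.1, -0.2]))
[240  52  18  11  56] [248.1  57.1]
[351 111  22  12  79] [361.5 116.6]
[167 172  24  14 120] [178.5 178.7]
lvl rear end top (array([0.656, 0.252, 0.045]), array([ 0.4, -0.1,  0.2,  0.3])) bubble (array([0.597, 0.253, 0.039]), array([-0.2,  0. , -0.1, -0.1]))
[ 7.00191107e-01  4.10033736e-01 -2.04960761e-01 -4.34660788e-04
 -9.56632931e-01  9.04328101e-01]
```

The camera geometry holds up: the knob triangulates to z≈0.081, the bubble to 0.039. But the gripper body's underside measures about 0.169, where the reported TCP predicts 0.138. So the real tool sits about 30 mm higher than reported, and the jaws shut just above the level without touching it. I'll reopen, go lower in steps and watch the force.

>>> arm_command --motion '[[[0,0,0],[0,0,0],0.8],[[0,0,0],[0,0,0],0.8],[[0,0,0],[0,0,0],0.8],[[0,0,0],[0,0,0],0.8],[[0,0,0],[0,0,0],0.8],[[0,0,0],[0,0,0],0.8],[[0,0,0],[0,0,0],0.8],[[0,0,0],[0,0,0],0.8],[[0,0,0],[0,0,0],0.8],[[0,0,0],[0,0,0],0.8],[[0,0,0],[0,0,0],0.8],[[0,0,0],[0,0,0],0.8],[[0,0,20],[0,0,0],0.8],[[0,0,20],[0,0,0],0.8],[[0,0,15],[0,0,0],0.8],[[0,0,5],[0,0,0],0.8],[[0,0,4],[0,0,0],0.8],[[0,0,4],[0,0,0],0.8],[[0,0,4],[0,0,0],0.8],[[0,0,0],[0,0,0],0.8]]'

```text
t: 8.43
eef_pos: [0.5967, 0.252, 0.0204]
ee_rot: [-3.141, -0.0, 0.034]
force: [0.8, 0.7, 0.6]
width: 0.0699
```

Run:
```python
from h import *
s=arm.get_state(); print(s['eef_pos'],s['force'],s['width'])
im=grab('scene'); a=cv2.resize(im[70:160,300:420],None,fx=5,fy=5,interpolation=2)
cv2.imwrite('pics/c5.png',a)
```

```text
[0.59671393 0.25204972 0.02037311] [0.84713175 0.69687612 0.62882368] 0.06986106705087358
```

View pics/c5.png

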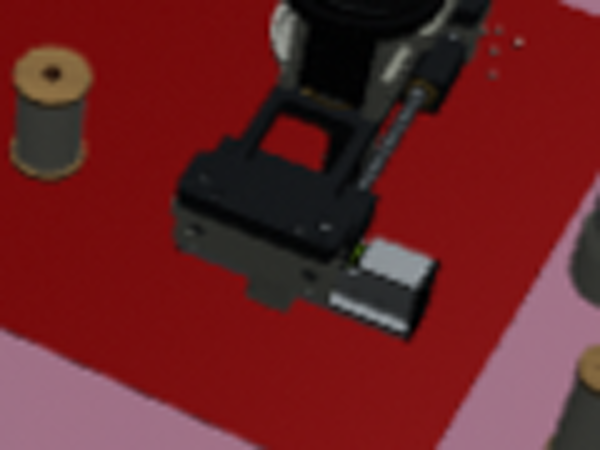

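Run:
```python
from h import *
for y in(.217,.212):
  for z in(.0,.01,.02,.03,.04): print(y,z,np.round([(a-o)*5 for a,o in zip(proj('scene',(.597,y,z)),(300,70))]))
```

```text
0.217 0.0 [266. 328.]
0.217 0.01 [268. 316.]
0.217 0.02 [271. 302.]
0.217 0.03 [273. 289.]
0.217 0.04 [276. 276.]
0.212 0.0 [261. 335.]
0.212 0.01 [264. 322.]
0.212 0.02 [266. 309.]
0.212 0.03 [269. 296.]
0.212 0.04 [272. 282.]
```

>>> arm_command --motion '[[[0,0,4],[0,0,0],0.8],[[0,0,4],[0,0,0],0.8],[[0,0,2],[0,0,0],0.8],[[0,0,0],[0,0,0],0],[[0,0,0],[0,0,0],0],[[0,0,0],[0,0,0],0],[[0,0,0],[0,0,0],0],[[0,0,0],[0,0,0],0],[[0,0,0],[0,0,0],0],[[0,0,0],[0,0,0],0],[[0,0,0],[0,0,0],0],[[0,0,0],[0,0,0],0],[[0,0,0],[0,0,0],0],[[0,0,0],[0,0,0],0]]' --newtons 25

```text
t: 9.65
eef_pos: [0.5969, 0.2522, 0.0106]
ee_rot: [-3.141, -0.0, 0.034]
force: [-0.9, 1.5, 1.5]
width: 0.0219
```

>>> arm_command --motion '[[[0,0,-8],[0,0,0],0],[[0,0,-20],[0,0,0],0],[[0,0,-30],[0,0,0],0],[[0,0,-30],[0,0,0],0],[[0,0,-22],[0,0,0],0],[[1.5,20,0],[0,0,0],0],[[1.5,35,0],[0,0,0],0],[[1.5,35,0],[0,0,0],0],[[1.5,35,0],[0,0,0],0],[[1.5,35,0],[0,0,0],0],[[1.5,35,0],[0,0,0],0],[[1.5,35,0],[0,0,0],0],[[1.5,35,0],[0,0,0],0],[[1.5,35,0],[0,0,0],0],[[1.5,35,0],[0,0,0],0],[[1.5,35,0],[0,0,0],0],[[0.5,18,0],[0,0,-0.2],0],[[0,0,0],[0,0,0],0],[[0,0,0],[0,0,0],0],[[0,0,0],[0,0,0],0]]'

```text
t: 11.32
eef_pos: [0.6263, -0.1352, 0.1204]
ee_rot: [-3.141, 0.001, 0.037]
force: [-0.7, 0.1, -1.4]
width: 0.0221
```

Run:
```python
from h import *
s=arm.get_state(); print(s['eef_pos'],s['ee_rot'],s['force'],s['width'])
im=grab('scene'); a=cv2.resize(im[90:310,170:390],None,fx=2.6,fy=2.6,interpolation=2)
cv2.imwrite('pics/c6.png',a)
```

```text
[ 0.62630546 -0.1352106   0.12044859] [-3.14140685e+00  6.15417054e-04  3.65611896e-02] [-0.67837762  0.09089146 -1.44950943] 0.022092233920478585
```

View pics/c6.png

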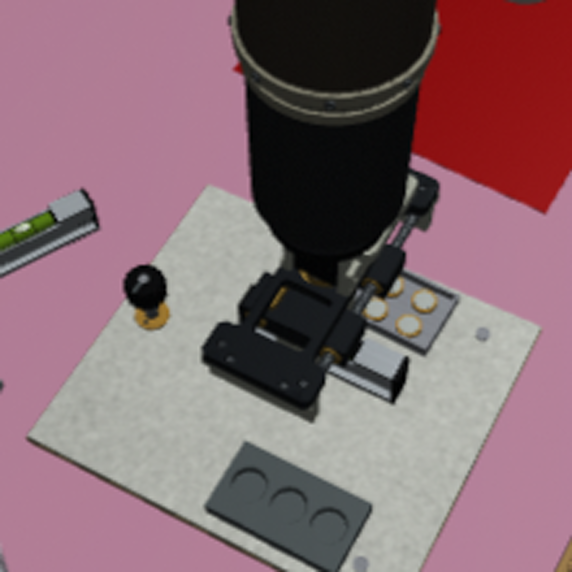

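The level is held over the lane, clear of tray and mould. Lowering it now.

>>> arm_command --motion '[[[0,0,15],[0,0,0],0],[[0,0,20],[0,0,0],0],[[0,0,15],[0,0,0],0],[[0,0,6],[0,0,0],0],[[0,0,2],[0,0,0],0],[[0,0,2],[0,0,0],0],[[0,0,1],[0,0,0],0],[[0,0,0],[0,0,0],0],[[0,0,0],[0,0,0],0]]' --newtons 12

```text
t: 12.12
eef_pos: [0.6273, -0.1351, 0.0603]
ee_rot: [3.142, -0.001, 0.037]
force: [0.4, -0.2, -1.8]
width: 0.0219
```

>>> arm_command --motion '[[[0,0,1],[0,0,0],0],[[0,0,1],[0,0,0],0],[[0,0,1],[0,0,0],0],[[0,0,0],[0,0,0],0],[[0,0,0],[0,0,0],0]]'

```text
t: 12.53
eef_pos: [0.6267, -0.1352, 0.0565]
ee_rot: [-3.142, 0.0, 0.037]
force: [-1.1, 0.5, -0.4]
width: 0.0219
```

>>> arm_command --motion '[[[0,0,1],[0,0,0],0],[[0,0,1],[0,0,0],0],[[0,0,0],[0,0,0],0],[[0,0,0],[0,0,0],0]]'

```text
t: 12.87
eef_pos: [0.6268, -0.1352, 0.0558]
ee_rot: [3.141, -0.001, 0.038]
force: [-4.0, 2.7, 10.2]
width: 0.0218
```

>>> arm_command --motion '[[[0,0,0.6],[0,0,0],0],[[0,0,0.6],[0,0,0],0],[[0,0,0],[0,0,0],0],[[0,0,0],[0,0,0],0],[[0,0,0],[0,0,0],0]]' --newtons 8

```text
t: 13.28
eef_pos: [0.6274, -0.1351, 0.0549]
ee_rot: [3.141, -0.002, 0.038]
force: [-3.5, 2.7, 10.9]
width: 0.0221
```

>>> arm_command --motion '[[[0,0,0.7],[0,0,0],0],[[0,0,0.7],[0,0,0],0],[[0,0,0],[0,0,0],0],[[0,0,0],[0,0,0],0],[[0,0,0],[0,0,0],0],[[0,0,0],[0,0,0],0]]' --newtons 15

```text
t: 13.78
eef_pos: [0.6274, -0.1351, 0.0548]
ee_rot: [3.141, -0.002, 0.038]
force: [-7.6, 4.0, 19.1]
width: 0.0219
```

>>> arm_command --motion '[[[0,0,-1],[0,0,0],0],[[0,0,-1],[0,0,0],0],[[0,0,0],[0,0,0],0.55],[[0,0,0],[0,0,0],0.55],[[0,0,0],[0,0,0],0.55],[[0,0,0],[0,0,0],0.55],[[0,0,0],[0,0,0],0.55],[[0,0,0],[0,0,0],0.55],[[0,0,0],[0,0,0],0.55],[[0,0,-10],[0,0,0],0.55],[[0,0,-25],[0,0,0],0.55],[[0,0,-30],[0,0,0],0.55],[[0,0,-30],[0,0,0],0.6],[[-20,0,-5],[0,0,7],0.7],[[-35,0,0],[0,0,0],0.7],[[-35,0,0],[0,0,0],0.7],[[-35,0,0],[0,0,0],0.7],[[-35,0,0],[0,0,0],0.7],[[0,0,0],[0,0,0],0.7],[[0,0,0],[0,0,0],0.7]]'

```text
t: 15.45
eef_pos: [0.4662, -0.1241, 0.1554]
ee_rot: [-3.141, -0.002, -0.085]
force: [1.8, 0.3, 0.5]
width: 0.0614
```

Run:
```python
from h import *
s=arm.get_state(); print(s['eef_pos'],s['ee_rot'],s['width'],s['q'])
im=grab('scene','s7.png'); a=cv2.resize(im[140:320,170:390],None,fx=2,fy=2,interpolation=2)
t=grab('top','t7.png'); b=cv2.resize(t[80:245,270:425],None,fx=2.2,fy=2.2,interpolation=2)
H=np.zeros((365,790,3),np.uint8);H[:360,:440]=a;H[:b.shape[0],446:446+b.shape[1]]=b;cv2.imwrite('pics/c7.png',H)
```

```text
[ 0.46616203 -0.12406129  0.15541957] [-3.14107662e+00 -2.36200703e-03 -8.45164580e-02] 0.061442180974561944 [ 1.48839939e-01  8.69723486e-02 -4.86623265e-01  5.26483851e-05
 -9.94783397e-01  1.33741192e+00]
```

View pics/c7.png

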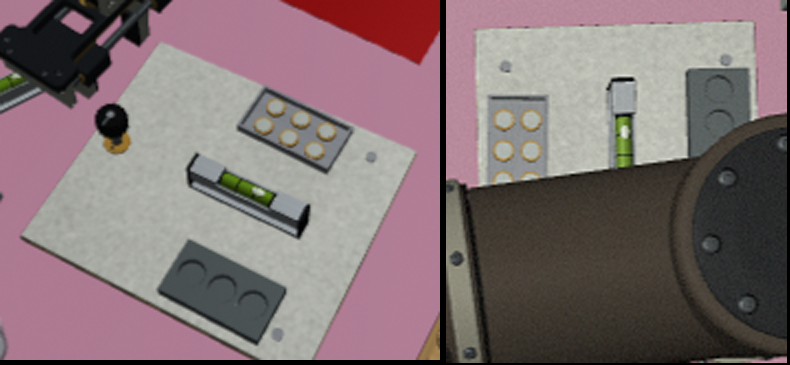

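The level lies flat in the lane, with its bubble well to the rear, and the board looks unshifted. I'll measure the bubble in numbers.

```bash
cat > bub.py <<'E'
from h import *
def read(n='scene',im=None,verbose=True):
    im=grab(n) if im is None else im
    hsv=cv2.cvtColor(im,cv2.COLOR_BGR2HSV).astype(float); g=cv2.inRange(hsv.astype(np.uint8),(28,80,40),(65,255,255))
    # level search box on board
    c=np.array(proj(n,(.627,-.135,.08))).astype(int); m=np.zeros_like(g); m[c[1]-30:c[1]+30,c[0]-30:c[0]+30]=255; g&=m
    v,u=np.nonzero(g); P=np.array([ray(n,a,b,.082)[:2] for a,b in zip(u,v)])
    ctr=(P.min(0)+P.max(0))/2
    vx,vy,x0,y0=cv2.fitLine(P.astype(np.float32),2,0,.01,.01).ravel()
    if vx<0: vx,vy=-vx,-vy
    s=(P-[x0,y0])@[vx,vy]; mid=(s.min()+s.max())/2
    t=np.arange(-.03,.0301,.0005); prof=[]
    for k in t:
        q=np.zeros(3)
        for o in(-.002,0,.002):
            p=proj(n,(x0+vx*(mid+k)-vy*o,y0+vy*(mid+k)+vx*o,.082))
            q+=cv2.getRectSubPix(im.astype(np.float32),(1,1),(float(p[0]),float(p[1]))).ravel()/3
        prof.append(q)
    prof=np.array(prof); blue=prof[:,0]; # bubble pale: blue high
    w=np.clip(blue-np.median(blue)-25,0,None); w[abs(t)>.022]=0
    b=(w*t).sum()/w.sum() if w.sum() else np.nan
    if verbose: print('yaw',np.arctan2(vy,vx).round(4),'mid',(x0+vx*mid).round(4),(y0+vy*mid).round(4),'n',len(u),'span mm',1e3*(s.max()-s.min()))
    print('bubble mm toward rear rel vial-mid: %.2f'%(b*1e3))
    return t,prof
E
python3 - <<'E'
from bub import *
t,p=read(im=cv2.imread('pics/s7.png'))
for k in range(0,len(t),2): print('%.1f'%(t[k]*1e3),p[k].astype(int),end='; ')
print()
# knob
im=cv2.imread('pics/s7.png');hsv=cv2.cvtColor(im,cv2.COLOR_BGR2HSV)
d=cv2.inRange(hsv,(0,0,0),(180,255,45)); d[:188]=0;d[215:]=0;d[:,:212]=0;d[:,245:]=0
cs,_=cv2.findContours(d,0,1);cc=max(cs,key=cv2.contourArea);print('knob',cv2.minEnclosingCircle(cc),[ray('scene',*cv2.minEnclosingCircle(cc)[0],z).round(4) for z in(.081,.084)])
E
```

```text
yaw 0.0343 mid 0.6253 -0.137 n 168 span mm 55.60848892336666
bubble mm toward rear rel vial-mid: 12.30
-30.0 [101  99  94]; -29.0 [63 69 64]; -28.0 [31 56 45]; -27.0 [17 66 47]; -26.0 [17 85 59]; -25.0 [18 98 68]; -24.0 [ 18 102  71]; -23.0 [ 18 103  71]; -22.0 [ 17 103  71]; -21.0 [ 18 103  71]; -20.0 [ 17 103  71]; -19.0 [ 17 102  71]; -18.0 [ 17 102  70]; -17.0 [ 17 102  70]; -16.0 [ 17 102  71]; -15.0 [ 18 102  71]; -14.0 [ 18 102  71]; -13.0 [ 17 100  69]; -12.0 [16 94 65]; -11.0 [16 80 56]; -10.0 [14 65 45]; -9.0 [14 64 44]; -8.0 [15 79 54]; -7.0 [16 91 63]; -6.0 [17 98 68]; -5.0 [ 17 100  69]; -4.0 [ 17 100  69]; -3.0 [ 17 100  70]; -2.0 [ 17 100  70]; -1.0 [ 17 100  70]; 0.0 [ 17 100  69]; 1.0 [ 17 100  69]; 2.0 [ 17 100  69]; 3.0 [18 99 69]; 4.0 [20 97 69]; 5.0 [29 96 71]; 6.0 [ 46 103  82]; 7.0 [ 69 111  94]; 8.0 [ 84 113 101]; 9.0 [ 92 115 105]; 10.0 [ 96 118 109]; 11.0 [ 98 121 111]; 12.0 [104 128 118]; 13.0 [107 132 121]; 14.0 [105 133 121]; 15.0 [ 96 126 114]; 16.0 [ 88 120 107]; 17.0 [ 76 114  99]; 18.0 [ 60 109  90]; 19.0 [ 38 103  78]; 20.0 [ 26 100  72]; 21.0 [20 98 69]; 22.0 [17 97 68]; 23.0 [17 97 67]; 24.0 [16 96 67]; 25.0 [16 93 64]; 26.0 [16 81 57]; 27.0 [15 63 45]; 28.0 [20 46 36]; 29.0 [45 53 47]; 30.0 [90 89 85]; 
knob ((226.0, 201.5), 9.962529182434082) [array([ 0.4676, -0.1417,  0.081 ]), array([ 0.4689, -0.1431,  0.084 ])]
```

The bubble is 12.3 mm to the rear of the middle, or 0.031 rad. That means about 7.7 mm of lift, roughly 277° clockwise. The wrist can do this in one grip if it starts near q6≈2.75, so I'll align over the knob and wind the wrist up first.

>>> arm_command --motion '[[[2,17,0],[0,0,-2],0.8],[[0,0,0],[0,0,-7],0.8],[[0,0,0],[0,0,-7],0.8],[[0,0,0],[0,0,-7],0.8],[[0,0,0],[0,0,-7],0.8],[[0,0,0],[0,0,-7],0.8],[[0,0,0],[0,0,-7],0.8],[[0,0,0],[0,0,-7],0.8],[[0,0,0],[0,0,-7],0.8],[[0,0,0],[0,0,-7],0.8],[[0,0,0],[0,0,-7],0.8],[[0,0,0],[0,0,-7],0.8],[[0,0,10],[0,0,0],0.8],[[0,0,20],[0,0,0],0.8],[[0,0,10],[0,0,0],0.8],[[0,0,0],[0,0,0],0.8],[[0,0,0],[0,0,0],0.8]]'

```text
t: 16.97
eef_pos: [0.4676, -0.1414, 0.1131]
ee_rot: [-3.14, 0.001, 1.292]
force: [-0.4, -0.4, 0.5]
width: 0.0703
```

Run:
```python
from h import *
s=arm.get_state(); print(s['eef_pos'],s['ee_rot'],s['width'],s['q'],s['force'],s['moment'])
y=s['ee_rot'][2]; d=np.array([.467,-.141])-s['eef_pos'][:2]
print('tool move mm',1e3*d@[np.cos(y),np.sin(y)],1e3*d@[np.sin(y),-np.cos(y)])
im=grab('scene','s8.png'); a=cv2.resize(im[130:250,170:330],None,fx=4,fy=4,interpolation=2)
for z in(.096,.07):
    u,v=proj('scene',(*s['eef_pos'][:2],z)); cv2.circle(a,(int((u-170)*4),int((v-130)*4)),3,(255,0,0),-1)
cv2.imwrite('pics/c8.png',a)
```

```text
[ 0.46761582 -0.14135243  0.11311674] [-3.13954542e+00  1.03849253e-03  1.29199225e+00] 0.07034544839544496 [ 1.10089176e-01  1.47089107e-01 -5.27855954e-01  2.36146993e-04
 -8.98139405e-01  2.75255100e+00] [-0.38946213 -0.39304843  0.51635506] [-0.15251844  0.02002739  0.01484228]
tool move mm 0.16934296085031003 -0.6890259807633294
```

View pics/c8.png

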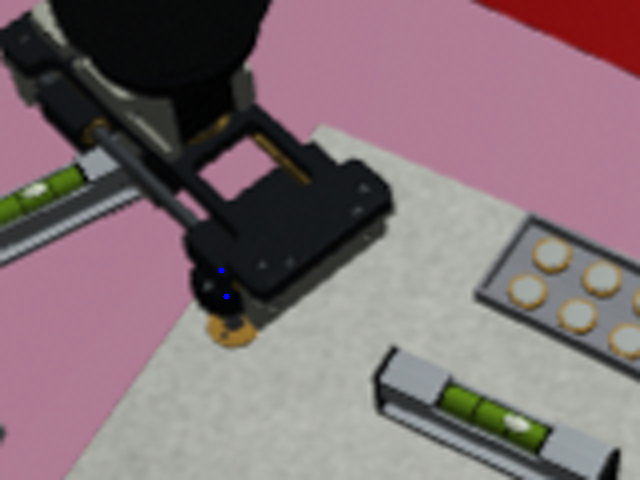

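>>> arm_command --motion '[[[0,0,15],[0,0,0],0.8],[[0,0,15],[0,0,0],0.8],[[0,0,10],[0,0,0],0.8],[[0,0,6],[0,0,0],0.8],[[0,0,0],[0,0,0],0],[[0,0,0],[0,0,0],0],[[0,0,0],[0,0,0],0],[[0,0,0],[0,0,0],0],[[0,0,0],[0,0,0],0],[[0,0,0],[0,0,0],0],[[0,0,0],[0,0,0],0],[[0,0,0],[0,0,0],0],[[0,0,0],[0,0,0],0]]' --newtons 20

```text
t: 18.1
eef_pos: [0.4665, -0.141, 0.0681]
ee_rot: [-3.14, 0.0, 1.294]
force: [-5.6, 3.5, 7.5]
width: 0.0335
```

>>> arm_command --motion '[[[0,-0.5,0],[0,0,0],0],[[0,-0.5,0.3],[0,0,0],0],[[0,0,0],[0,0,0],0],[[0,0,0],[0,0,0],0]]' --newtons 30

```text
t: 18.43
eef_pos: [0.4664, -0.1409, 0.0681]
ee_rot: [-3.141, 0.0, 1.294]
force: [-4.1, 1.4, 8.1]
width: 0.033
```

>>> arm_command --motion '[[[0,-0.3,0],[0,0,4],0],[[0,0,0],[0,0,6],0],[[0,0,0],[0,0,6],0],[[0,0,0],[0,0,6],0],[[0,0,0],[0,0,6],0],[[0,0,0],[0,0,2],0],[[0,0,0],[0,0,0],0]]'

```text
t: 19.02
eef_pos: [0.4665, -0.1407, 0.0681]
ee_rot: [-3.142, -0.0, 0.768]
force: [-3.4, 2.9, 6.4]
width: 0.0331
```

Run:
```python
from bub import *
t,p=read()
s=arm.get_state(); print(s['eef_pos'],s['ee_rot'],s['width'],s['force'],s['moment'])
```

```text
yaw 0.0288 mid 0.6258 -0.1368 n 170 span mm 56.625098724136336
bubble mm toward rear rel vial-mid: 11.54
[ 0.46646567 -0.14068782  0.06813224] [-3.14153359e+00 -1.99445743e-04  7.69550567e-01] 0.033360583123118175 [-2.44038321  2.24404407  6.22567756] [ 0.88638603  1.14633948 -0.00204474]
```

>>> arm_command --motion '[[[0,0,0.3],[0,0,6],0],[[0,0,0],[0,0,7],0],[[0,0,0],[0,0,7],0],[[0,0,0],[0,0,7],0],[[0,0,0],[0,0,7],0],[[0,0,0],[0,0,7],0],[[0,0,0],[0,0,7],0],[[0,0,0],[0,0,7],0],[[0,0,0],[0,0,5],0],[[0,0,0],[0,0,0],0]]'

```text
t: 19.9
eef_pos: [0.4673, -0.1402, 0.0681]
ee_rot: [-3.14, -0.002, -0.283]
force: [-2.6, 3.8, 6.8]
width: 0.0329
```

>>> arm_command --motion '[[[0,-0.4,0.4],[0,0,6],0],[[0,0,0],[0,0,7],0],[[0,0,0],[0,0,7],0],[[0,0,0],[0,0,7],0],[[0,0,0],[0,0,7],0],[[0,0,0],[0,0,7],0],[[0,0,0],[0,0,7],0],[[0,0,0],[0,0,7],0],[[0,0,0],[0,0,7],0],[[0,0,0],[0,0,7],0],[[0,0,0],[0,0,7],0],[[0,0,0],[0,0,7],0],[[0,0,0],[0,0,7],0],[[0,0,0],[0,0,0],0],[[0,0,0],[0,0,0],0],[[0,0,0],[0,0,0],0]]'

```text
t: 21.23
eef_pos: [0.4684, -0.1405, 0.0679]
ee_rot: [-3.138, 0.001, -1.842]
force: [2.0, 0.1, 6.6]
width: 0.0332
```

Run:
```python
from bub import *
t,p=read()
s=arm.get_state(); print(s['eef_pos'],s['ee_rot'],s['width'],s['force'],s['q'])
```

```text
yaw 0.0323 mid 0.6267 -0.1361 n 169 span mm 56.24009216361745
bubble mm toward rear rel vial-mid: 4.25
[ 0.46842061 -0.14047263  0.06787959] [-3.13830412e+00  7.13642660e-04 -1.84220117e+00] 0.033132426403646824 [ 1.2236599  -0.28727538  5.96050456] [ 0.11216999  0.20380321 -0.58534079  0.0008103  -0.77833586 -0.38415207]
```

>>> arm_command --motion '[[[0,0,0.4],[0,0,6],0],[[0,0,0.4],[0,0,7],0],[[0,0,0],[0,0,7],0],[[0,0,0],[0,0,7],0],[[0,0,0],[0,0,7],0],[[0,0,0],[0,0,7],0],[[0,0,0],[0,0,7],0],[[0,0,0],[0,0,7],0],[[0,0,0],[0,0,7],0],[[0,0,0],[0,0,7],0],[[0,0,0],[0,0,7],0],[[0,0,0],[0,0,7],0],[[0,0,0],[0,0,0],0],[[0,0,0],[0,0,0],0],[[0,0,0],[0,0,0],0],[[0,0,0],[0,0,0],0],[[0,0,0],[0,0,0],0],[[0,0,0],[0,0,0],0],[[0,0,0],[0,0,0],0],[[0,0,0],[0,0,0],0]]'

```text
t: 22.95
eef_pos: [0.4688, -0.1407, 0.0678]
ee_rot: [-3.141, 0.004, 2.993]
force: [1.0, -0.3, 12.7]
width: 0.033
```

Run:
```python
from bub import *
t,p=read()
s=arm.get_state(); print(s['eef_pos'],s['ee_rot'],s['width'],s['force'],s['q'])
for k in range(24,97,2): print('%.0f:%d/%d'%(t[k]*1e3,p[k][0],p[k][1]),end=' ')
```

```text
yaw 0.0396 mid 0.6275 -0.1356 n 170 span mm 56.60246404571979
bubble mm toward rear rel vial-mid: 0.57
[ 0.4688072  -0.14075301  0.067769  ] [-3.14128543  0.00391924  2.99304748] 0.03312916993312652 [ 1.02738739 -0.40932053 12.36765101] [ 0.11209552  0.20426139 -0.58548804  0.00186322 -0.77734007 -1.83276326]
-18:18/105 -17:19/105 -16:18/104 -15:18/105 -14:18/104 -13:18/101 -12:18/91 -11:16/73 -10:15/60 -9:16/68 -8:20/84 -7:30/96 -6:51/107 -5:77/120 -4:91/128 -3:97/131 -2:107/136 -1:111/139 0:113/140 1:111/138 2:110/137 3:110/137 4:108/137 5:97/131 6:74/120 7:51/101 8:31/81 9:19/71 10:17/77 11:17/89 12:18/99 13:19/105 14:19/106 15:19/106 16:19/105 17:19/106 18:19/106
```

>>> arm_command --motion '[[[0,0,-0.2],[0,0,5],0],[[0,0,0],[0,0,6],0],[[0,0,0],[0,0,6],0],[[0,0,0],[0,0,0],0],[[0,0,0],[0,0,0],0],[[0,0,0],[0,0,0],0],[[0,0,0],[0,0,0],0],[[0,0,0],[0,0,0],0],[[0,0,0],[0,0,0],0],[[0,0,0],[0,0,0],0],[[0,0,0],[0,0,0],0],[[0,0,0],[0,0,0],0],[[0,0,0],[0,0,0],0],[[0,0,0],[0,0,0],0],[[0,0,0],[0,0,0],0],[[0,0,0],[0,0,0],0],[[0,0,0],[0,0,0],0],[[0,0,0],[0,0,0],0]]'

```text
t: 24.5
eef_pos: [0.4688, -0.1407, 0.0678]
ee_rot: [3.141, 0.004, 2.696]
force: [2.1, -0.6, 10.2]
width: 0.0334
```

Run:
```python
from bub import *
im=grab('scene','s9.png'); t,p=read(im=im)
s=arm.get_state(); print(s['t'],s['eef_pos'],s['ee_rot'],s['width'],s['force'])
g=p[:,1];b=p[:,0]
for lo,hi in((-14,-7.5),(7.5,14)):
    k=(t*1e3>lo)&(t*1e3<hi); w=np.clip(g[k].max()-8-g[k],0,None); print('ring',1e3*(w*t[k]).sum()/w.sum())
e=t[b>62]*1e3; print('bubble edges',e.min(),e.max())
cv2.imwrite('pics/c9.png',cv2.resize(im[130:310,170:390],None,fx=3,fy=3,interpolation=2))
```

```text
yaw 0.049 mid 0.6276 -0.1357 n 175 span mm 56.59945219585025
bubble mm toward rear rel vial-mid: -0.39
24.55 [ 0.46879249 -0.14077543  0.0678039 ] [3.14080334 0.00374071 2.69629781] 0.03285023448220101 [ 2.3792244  -0.68390572  9.88651999]
ring -9.634065134895854
ring 9.316246808473617
bubble edges -30.0 30.000000000000053
```

View pics/c9.png

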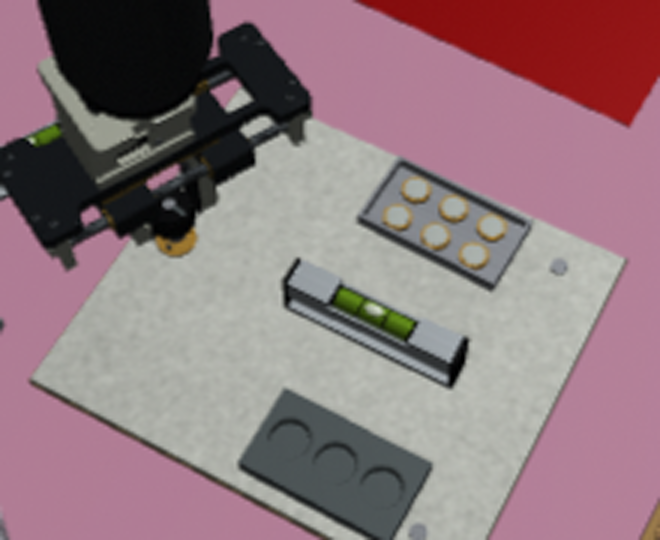

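The picture shows the bubble between the rings, the knob held, and the tray and mould in place. I'll compare the rear bolts, tray and mould with the earlier frame, then hand in.

Run:
```python
from h import *
a=cv2.imread('pics/s7.png');b=cv2.imread('pics/s9.png');z=cv2.imread('pics/scene0.png')
for n,u,v in(('bolt',355,218),('bolt2',309,307),('tray',318,205),('mould',281,285)):
    for l,r in(('s0',z),('s7',a)):
        m=cv2.matchTemplate(b[v-20:v+21,u-20:u+21],r[v-13:v+14,u-13:u+14],5); print(n,l,np.subtract(cv2.minMaxLoc(m)[3],7),round(m.max(),3))
s=arm.get_state(); print(s['force'],s['t']); arm.job_done()
```

```text
bolt s0 [1 0] 0.95
bolt s7 [1 0] 0.95
bolt2 s0 [1 0] 0.983
bolt2 s7 [1 0] 0.983
tray s0 [1 0] 0.964
tray s7 [1 0] 0.964
mould s0 [1 0] 0.965
mould s7 [1 0] 0.965
[ 2.3792244  -0.68390572  9.88651999] 24.55
the job is handed in; nothing more can be done
```

The job is handed in at about 24.6 s: the board is level, with the gripper still holding the knob and pressing it down.

- **Spirit level:** I laid the level from the felt lengthwise in the clear lane and pressed it down with about 19 N, then let go. The bubble then sat 12.3 mm to the rear.
- **Knob:** I turned it about 281° clockwise in one grip, pressing down with 6–12 N throughout.

**Last checks:**
- **Bubble:** it reads −0.4 mm, and the midpoint of the two lines reads −0.2 mm, so it is centred well inside the 2.5 mm allowed. One cross-check, the bubble's edge positions, picked up the bright bar ends and was useless.
- **Push on the knob:** 9.9 N down, with about 2.5 N sideways.
- **Board, tray and mould:** the rear bolts, tray and mould all moved the same single pixel (about 2 mm) in the pictures. This could be the board tilting up as it levelled or a slip of 1–2 mm; I can't tell which.

**What went wrong on the way:**
- **First grasp missed:** the jaws shut just above the level without moving it. The gripper sat 20–30 mm higher than the reported tool position implied, so I set the later heights from the pictures and the force reading.
- **Pictures viewed:** I used 11, one past the budget.

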